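# Find the clogged dust filter by its weight and hold it over the tray

### The arm

A 6-joint arm with a two-finger parallel gripper is mounted at the origin on a cart in front of the work surface, level with it; the furniture and walls round the work are solid. World frame = base frame: x ahead of the robot, y to its left, z up, the work surface at z = 0. Lengths are in m, angles in rad, forces in N, time in s.
With the tool pointing down it reaches from about 0.3 to 0.775 m from the base axis. Payload 14.6 kg.
Tool frame: the origin (TCP) lies at the very end of the fingers, on their centre line; the grasp point (between the pads) lies 19 mm behind it; y points along the fingers, z is the direction in which the jaws open and shut, and the axes are right-handed (so a half turn about y gives the same grasp; the last joint's range is limited). The gripper opens to 94 mm and grips with 3 to 60 N. Pads are 16 mm wide; open, the fingers measure 119 mm over their backs; the gripper's body (75 mm by 177 mm) begins 78 mm behind the grasp point.
Start: joints at [-1.241, 0.3, 1.521, -0, 1.321, -0.067], TCP at [0.213, -0.507, 0.205] pointing down, gripper open.
Joint ranges: [-3.03, 3.03], [-0.79, 2.21], [0.23, 2.52], [-1.04, 4.18], [0, 3.07], [-2.55, 2.55]. Speed limits (rad/s): [2.22, 2.22, 2.57, 3.14, 3.14, 3.14].

### API

Orientations are given as [roll, pitch, yaw] about the fixed x, y, z axes, in that order (R = Rz(yaw) Ry(pitch) Rx(roll)).
In Python, from station import get_obs, camera, job gives the robot as it stands.
- The arm moves only by the tool step_arm, never from a script. Its argument "targets" is a list of rows, each a list of 6 numbers: the shift along the tool's x, y, z in mm, then the turn, a rotation vector about the tool's x, y, z in degrees. In form: [[dx, dy, dz, rx, ry, rz], ...]. A call has 1 to 12 rows; each row shifts and turns the commanded pose from where the row before left it, along the tool's axes as they then stand; what a row does not reach is not made up. A row lasts 1/8 s, in which the tool goes at most 62.5 mm and 10.7 degrees, less where a joint would pass 70% of its speed; a pose out of reach is approached as far as the arm can. A call is refused whole if a number of a shift passes 62.5 or a number of a turn 10.7, either way. A call with a gripper value outside its range is refused whole. "gripper" is the opening, from -1 (shut) to 1 (fully open), set as the call begins (left out, the last holds). The fingers move at their own pace and stop on an object; "squeeze" is the grip in N (left out, the last holds). Time passes only in rows, so rows that do not move let the fingers close. It gives the time, the measured TCP pose, the force and the opening at its end, in the units of the state.
- get_obs(): the state, without advancing time (a new reading comes with each control period).
- camera(name): name is "side" or "top"; returns a dict with "pixels" (384x512x3 uint8, red, green, blue), "intrinsics" (3x3 intrinsics, pixels), "R" (3x3) and "t" (3): a world point X has camera coordinates R X + t. Camera axes: x right, y down, z forward; pixel columns grow to the right and rows downward; lengths in m; the calibration is good to about 2 mm. A picture is of the moment at which its call begins. There is no depth.
- job.hand_in(): hands the job in, once; it reports no verdict.
The state is a dict: "time_s": time; "qpos": joint angles; "joint_vel": joint speeds; "tau": joint torques, N m; "ee_pos": TCP position; "eef_rot": TCP orientation; "force": force on the tool from outside, world axes, zero at the start; "moment": the same for the moment, N m; "grip_width": finger opening in m.
Only numpy, scipy, OpenCV 4.12 (cv2) and the standard library are available. Lean on these libraries where they do the work, as an engineer would, in place of code of your own. Each camera call takes 0.05 s, during which the arm holds its last target.

### The job

Under the flap of the grinder's dust-filter box stand three filter cartridges that look alike, but one is clogged with metal dust and is much heavier than the others. Lift the flap open, feel which cartridge is the heavy one (a small lift in its slot tells), then draw that one right out and hold it upright, clear above the middle of the wooden parts tray. The program finishes while still holding it there; the two light cartridges are left fully seated in their slots, and the tray and the other things on the bench stay where they are.

Things in the scene. Friction and masses are not known exactly. Their poses are not given: they have to be found in the camera images.
- filter_box: grey sheet-metal box fixed to the bench, 130 (x) x 212 (y) mm, deck 80 mm high, closed by a hollow grey cover flap of the same outline (top at 123 mm). Origin: centre of underside; z up; -x is the front with louvres, roughly towards the robot. Three 85 x 19 mm slots in the deck, centred at x = -12, y = -70, 0, +70 mm; the tabs of seated cartridges stand 36 mm above the deck
- flap (a joint): hinge angle of the flap in rad: 0 closed, grows as it is lifted, stop at 1.8. The hinge is stiff: the flap stays at any angle where it is left and needs about 2 to 3 N at its handle. Open to about 1.5 to 1.7 it stands clear of the hand
- flap_handle (a point): grip point of the flap's handle, a black tongue jutting 33 mm forward from the middle of the flap's front face, 22 mm wide (y), 12 mm thick (z). The point is 18 mm out from the face; closed, at x = -83, z = 107 mm from the box's origin. Pinched across its width (jaws along the box's y) it pivots between the fingers as the flap swings
- flap_hinge (a point): middle of the flap's hinge line, which runs along the box's y: at x = 65, z = 81 mm from the box's origin, 150 mm from the handle point (148 mm behind and 26 mm below it when closed)
- cartridge_1: one of 3 filter cartridges that look alike, in the slots in any order: plate 80 x 14 x 74 mm (x, y, z), on top a black pull tab 26 (x) x 12 mm (y) up to z = 110; grip it at z about 100 across its 12 mm. Origin: centre of underside; seated: axes as the box's, origin 6 mm above the box's. Clean: 100-140 g, clogged: 390-530 g, to be felt; raised 10-15 mm it is off its seat, the slot still guides it
- cartridge_2: one of 3 filter cartridges that look alike, in the slots in any order: plate 80 x 14 x 74 mm (x, y, z), on top a black pull tab 26 (x) x 12 mm (y) up to z = 110; grip it at z about 100 across its 12 mm. Origin: centre of underside; seated: axes as the box's, origin 6 mm above the box's. Clean: 100-140 g, clogged: 390-530 g, to be felt; raised 10-15 mm it is off its seat, the slot still guides it
- cartridge_3: one of 3 filter cartridges that look alike, in the slots in any order: plate 80 x 14 x 74 mm (x, y, z), on top a black pull tab 26 (x) x 12 mm (y) up to z = 110; grip it at z about 100 across its 12 mm. Origin: centre of underside; seated: axes as the box's, origin 6 mm above the box's. Clean: 100-140 g, clogged: 390-530 g, to be felt; raised 10-15 mm it is off its seat, the slot still guides it
- parts_tray: low open wooden parts tray, 100 x 150 mm (x, y), rim 28 mm high, with a 24 mm high divider, loose. Origin: centre of its underside, z up. To be left where it is
- oil_stone: bystander: dark rectangular oil stone, 155 x 66 x 26 mm, near the bench's front edge; origin centre of its underside
- v_block: bystander: steel V-block, 34 x 40 x 28 mm, behind the work; origin centre of its underside
- grinding_cup: bystander: small round cup-shaped grinding wheel, 45 mm across, 12 mm high, behind the work; origin centre of its underside

How it is judged:
By the outcome, as a careful person would: the job done as asked, in the order asked, and still so for the second after the job is handed in, while the arm keeps its last pose, push and grip.
It also fails if it takes over 67 s, if anything falls off the work surface, if the arm or the gripper's body presses on something with over 40 N, if the wrist force passes 120 N, or if a joint passes its speed limit or range.

## Working session

There is one attempt and no reset: what is moved stays moved. The work goes in short steps, Python scripts to look and compute and a tool call to move; the robot and the scene stay as the last step left them, time stands still between calls to the robot, and variables do not carry over. Pictures are saved under pics/ and viewed, and the job is handed in when it is done.

Besides the shell and the picture viewer there is one more tool, called after "Call:" in YAML: its name, and indented under it one key for each argument. step_arm: Moves the arm, as the interface text tells. Its arguments: {"type":"object","properties":{"targets":{"type":"array","items":{"type":"array","items":{"type":"number"}}},"gripper":{"type":"number"},"squeeze":{"type":"number"}},"required":["targets"]}

```bash
ls; mkdir -p pics
python3 - <<'E'
from station import get_obs,camera
import cv2,numpy as np
np.set_printoptions(precision=4,suppress=True)
o=get_obs(); print(o)
for n in("side","top"):
    c=camera(n); cv2.imwrite(f"pics/{n}0.png",c["pixels"][:,:,::-1]); print(n,c["intrinsics"],c["R"],c["t"],-c["R"].T@c["t"])
E
```

```text
pics
{'time_s': 0.0, 'qpos': array([-1.2406,  0.3005,  1.5216, -0.    ,  1.3207, -0.0666]), 'joint_vel': array([-0.0011, -0.0014, -0.0003,  0.0003,  0.0006,  0.0025]), 'tau': array([ -0.0014, -53.1808, -35.2733,   0.0708,   0.0244,  -0.0001]), 'ee_pos': array([ 0.2125, -0.507 ,  0.2049]), 'eef_rot': array([-1.5719,  0.0001, -2.7448]), 'force': array([-0.534 ,  0.6849,  0.2701]), 'moment': array([ 0.0151, -0.0207,  0.0036]), 'grip_width': 0.09386519875157331}
side [[418.258    0.     255.1522]
 [  0.     418.258  195.5421]
 [  0.       0.       1.    ]] [[-0.2017  0.9794 -0.0113]
 [ 0.5599  0.1058 -0.8218]
 [-0.8037 -0.1721 -0.5697]] [ 0.2418 -0.2223  1.5948] [1.4549 0.0612 0.7285]
top [[377.7366   0.     250.9639]
 [  0.     377.7366 195.5168]
 [  0.       0.       1.    ]] [[ 0.025  -0.9993  0.0277]
 [-0.9956 -0.0274 -0.0892]
 [ 0.0899 -0.0253 -0.9956]] [-0.1307  0.5719  0.9831] [ 0.4843 -0.09    1.0334]
```

View pics/side0.png

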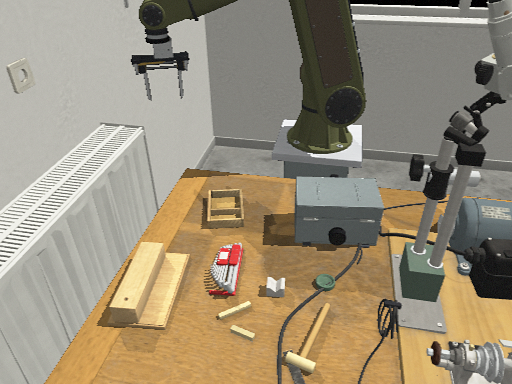

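View pics/top0.png

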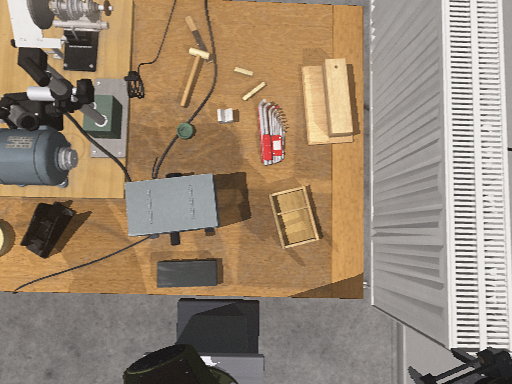

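Run:
```python
import cv2
a=cv2.imread("pics/top0.png")
cv2.imwrite("pics/z1.png",cv2.resize(a[160:300,110:250],None,fx=5.7,fy=4.2*1,interpolation=cv2.INTER_CUBIC)[:600])
cv2.imwrite("pics/z1.png",cv2.resize(a[160:300,110:250],(590,590),interpolation=cv2.INTER_CUBIC))
b=cv2.imread("pics/side0.png")
cv2.imwrite("pics/z3.png",cv2.resize(b[160:260,190:400],(798,380),interpolation=cv2.INTER_CUBIC))
cv2.imwrite("pics/z2.png",cv2.resize(a[175:260,260:330],(490,595),interpolation=cv2.INTER_CUBIC))
```

```text
(no output)
```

View pics/z1.png

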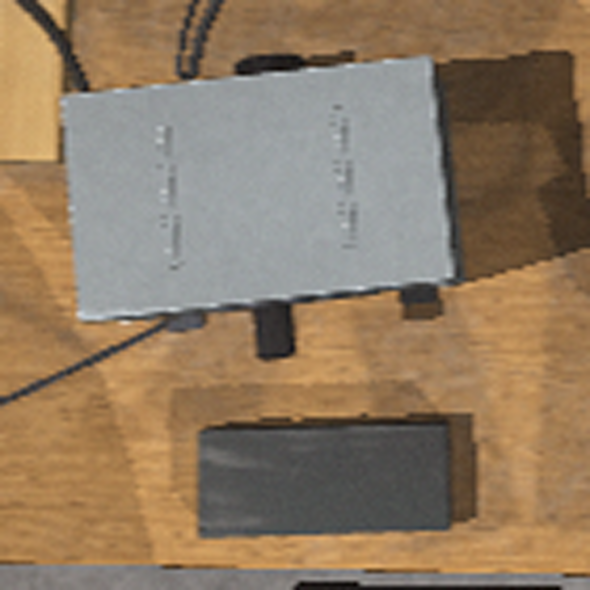

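View pics/z2.png

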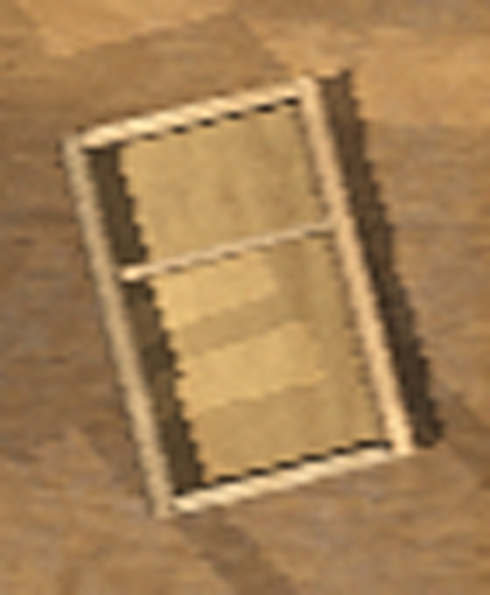

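View pics/z3.png

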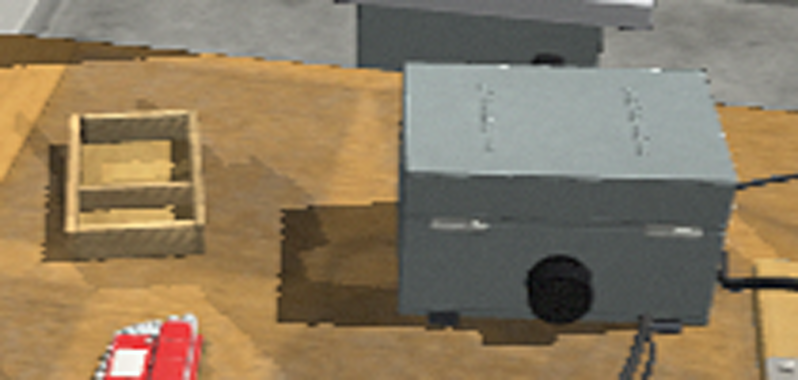

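```bash
cat > h.py <<'E'
from station import get_obs,camera
import cv2,numpy as np
from scipy.spatial.transform import Rotation as Ro
from scipy.optimize import least_squares
np.set_printoptions(precision=4,suppress=True)
def proj(c,X):
    p=(c["R"]@np.atleast_2d(X).T).T+c["t"]; q=(c["intrinsics"]@p.T).T; return q[:,:2]/q[:,2:]
def back(c,uv,z):
    uv=np.atleast_2d(uv); d=np.c_[uv,np.ones(len(uv))]@np.linalg.inv(c["intrinsics"]).T@c["R"]; o=-c["R"].T@c["t"]
    return o+d*((z-o[2])/d[:,2])[:,None]
def toolR(o): return Ro.from_euler('xyz',o["eef_rot"]).as_matrix()
def st():
    o=get_obs(); print('t',o["time_s"],'p',o["ee_pos"],'F',o["force"],'w',round(o["grip_width"],4),'q',o["qpos"]); print(toolR(o)); return o
E
python3 - <<'E'
from h import *
c=camera("top"); s=camera("side")
k=590/140
pz=np.array([[65,97],[432,57],[455,281],[80,320]])/k+[110,160]
ps=np.array([[404,64],[709,70],[737,184],[400,170]])/3.8+[190,160]  # front(-y), front(+y)?
def fit(pts,L,W,z,cam):
    X=back(cam,pts,z); print(X,[np.linalg.norm(X[i]-X[(i+1)%4]) for i in range(4)])
    m=X.mean(0); return m
fit(pz,0,0,.123,c); fit(ps,0,0,.123,s)
pt=np.array([[70,138],[312,80],[408,450],[162,512]])/7+[260,175]
fit(pt,0,0,.028,c)
pt=np.array([[68,116],[195,111],[205,222],[66,231]])/3.8+[190,160]
fit(pt,0,0,.028,s)
def res(p):
    x,y,a=p; C=np.array([[65,106],[65,-106],[-65,-106],[-65,106]])/1000
    R=np.array([[np.cos(a),-np.sin(a)],[np.sin(a),np.cos(a)]])
    X=np.c_[C@R.T+[x,y],np.full(4,.123)]
    # side order: far(-x): -y,+y ; near: +y,-y
    S=X[[2,3,0,1]]
    return np.r_[(proj(c,X)-pz).ravel(),(proj(s,S)-ps).ravel()]
r=least_squares(res,[.46,.1,0]); print(r.x,np.degrees(r.x[2]),r.fun)
x,y,a=r.x
R=np.array([[np.cos(a),-np.sin(a)],[np.sin(a),np.cos(a)]])
for nm,v in dict(handle=[-.083,0],hinge=[.065,0],s1=[-.012,-.07],s2=[-.012,0],s3=[-.012,.07]).items(): print(nm,R@v+[x,y])
H=np.r_[R@[-.083,0]+[x,y],.107]
print(proj(c,H),'handle px top; seen', np.array([275,330])/k+[110,160])
print(get_obs()["time_s"]); st()
E
```

```text
[[ 0.5884  0.1896  0.123 ]
 [ 0.6175 -0.0185  0.123 ]
 [ 0.4894 -0.0359  0.123 ]
 [ 0.4621  0.1743  0.123 ]] [np.float64(0.21013423844389706), np.float64(0.12932278473864098), np.float64(0.21201945681300213), np.float64(0.12717415482217842)]
[[ 0.4928 -0.03    0.123 ]
 [ 0.4611  0.1823  0.123 ]
 [ 0.5963  0.1955  0.123 ]
 [ 0.6212 -0.0168  0.123 ]] [np.float64(0.21471251462183497), np.float64(0.1358974189712571), np.float64(0.21376823116185964), np.float64(0.12911476532127514)]
[[ 0.5786 -0.1665  0.028 ]
 [ 0.6036 -0.2592  0.028 ]
 [ 0.4632 -0.2975  0.028 ]
 [ 0.4376 -0.2042  0.028 ]] [np.float64(0.09595835298900766), np.float64(0.14552782007577544), np.float64(0.09670458656128052), np.float64(0.1459725951200293)]
[[ 0.4671 -0.2951  0.028 ]
 [ 0.4416 -0.1981  0.028 ]
 [ 0.5795 -0.1584  0.028 ]
 [ 0.6083 -0.2535  0.028 ]] [np.float64(0.10024881291726122), np.float64(0.14353405290847435), np.float64(0.09937382957579742), np.float64(0.1472241355374881)]
[0.5403 0.0799 0.1261] 7.2225438296066375 [-1.4451 -1.3108 -0.5723 -0.2639 -1.0443  0.0657 -1.0714 -0.1785 -1.0916
 -0.8223 -2.0818  0.0725 -1.0653 -1.2827  0.0397 -0.7382]
handle [0.458  0.0694]
hinge [0.6048 0.0881]
s1 [0.5372 0.0089]
s2 [0.5284 0.0784]
s3 [0.5196 0.1478]
[[174.4034 238.615 ]] handle px top; seen [175.2542 238.3051]
0.2
t 0.2 p [ 0.2125 -0.5071  0.2051] F [-0.0779 -0.2647 -0.8445] w 0.0945 q [-1.2406  0.3003  1.5213 -0.      1.3207 -0.0666]
[[-0.9223 -0.0002  0.3865]
 [-0.3865  0.0006 -0.9223]
 [-0.     -1.     -0.0007]]
```

Call:
step_arm:
  targets:
    - [0,0,0,0,8,0]
    - [0,0,0,0,7.5,0]
    - [-26,0,-45,0,0,0]
    - [-26,0,-45,0,0,0]
    - [-26,0,-45,0,0,0]
    - [-26,0,-45,0,0,0]
    - [-26,0,-45,0,0,0]
    - [-26,0,-45,0,0,0]
    - [-26,0,-45,0,0,0]
    - [-26,0,-45,0,0,0]
    - [-26,0,-45,0,0,0]
    - [-26,0,-45,0,0,0]
  gripper: 0.1

```text
time_s: 1.7
ee_pos: [0.4142, -0.0264, 0.2056]
eef_rot: [-1.571, 0.0, -3.015]
force: [0.7, -0.4, 0.1]
grip_width: 0.0515
```

```bash
cat >> h.py <<'E'
a=np.radians(7.22); BX=np.array([np.cos(a),np.sin(a),0]); BY=np.array([-np.sin(a),np.cos(a),0]); B0=np.array([.5397,.0797,0])
def go(box=None,world=None):
    o=st(); T=B0+BX*box[0]+BY*box[1]+np.array([0,0,box[2]]) if box is not None else np.array(world)
    R=toolR(o); print('tool shift mm',1000*R.T@(T-o["ee_pos"]))
    # desired R: columns -BX, -Z, -BY
    D=np.c_[-BX,[0,0,-1],-BY]; print('turn deg',np.degrees(Ro.from_matrix(R.T@D).as_rotvec()))
E
python3 -c "
from h import *
go([-.083,0,.16])"
```

```text
t 1.7 p [ 0.4142 -0.0264  0.2056] F [ 0.7047 -0.4044  0.1103] w 0.0515 q [-0.1519 -0.0071  1.8727  0.      1.2756  1.2926]
[[-0.992   0.0004  0.126 ]
 [-0.126  -0.0001 -0.992 ]
 [-0.0004 -1.      0.0001]]
tool shift mm [-54.8725  45.5903 -89.4409]
turn deg [-0.0058  0.018  -0.0216]
```

Call:
step_arm:
  targets:
    - [-14,0,-30,0,0,0]
    - [-14,0,-30,0,0,0]
    - [-14,0,-29,0,0,0]
    - [-13,0,0,0,0,0]
    - [0,40,0,0,0,0]
    - [0,0,0,0,0,0]

```text
time_s: 2.45
ee_pos: [0.4561, 0.0663, 0.1636]
eef_rot: [-1.571, -0.005, -3.016]
force: [-0.5, -0.7, 1.0]
grip_width: 0.0521
```

Run:
```python
from h import *
go([-.085,0,.095])
for n,(r0,r1,c0,c1) in dict(top=(150,300,110,260),side=(120,260,260,400)).items():
    c=camera(n); cv2.imwrite(f"pics/{n}1.png",cv2.resize(c["pixels"][r0:r1,c0:c1,::-1],(590,590),interpolation=cv2.INTER_CUBIC))
```

```text
t 2.45 p [0.4561 0.0663 0.1636] F [-0.452  -0.6582  1.0388] w 0.0521 q [ 0.065   0.1461  1.8115 -0.0001  1.1888  1.5101]
[[-0.9921 -0.0048  0.1254]
 [-0.1254 -0.0004 -0.9921]
 [ 0.0048 -1.     -0.0002]]
tool shift mm [ 0.0807 68.5769 -2.7468]
turn deg [ 0.0092 -0.0137  0.275 ]
```

View pics/top1.png

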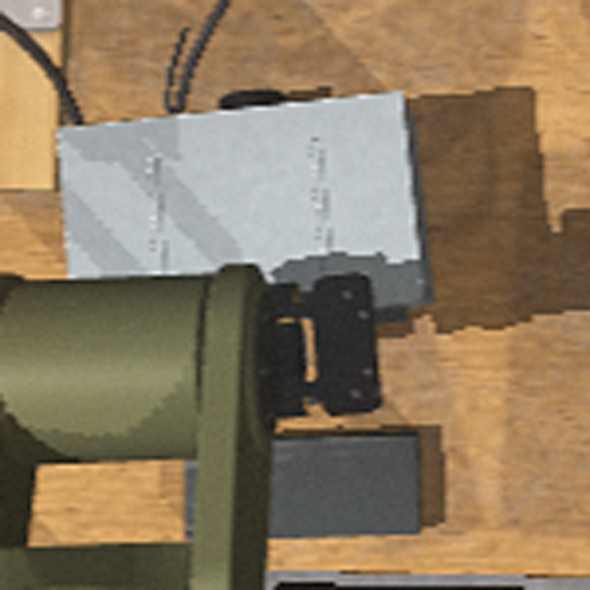

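View pics/side1.png

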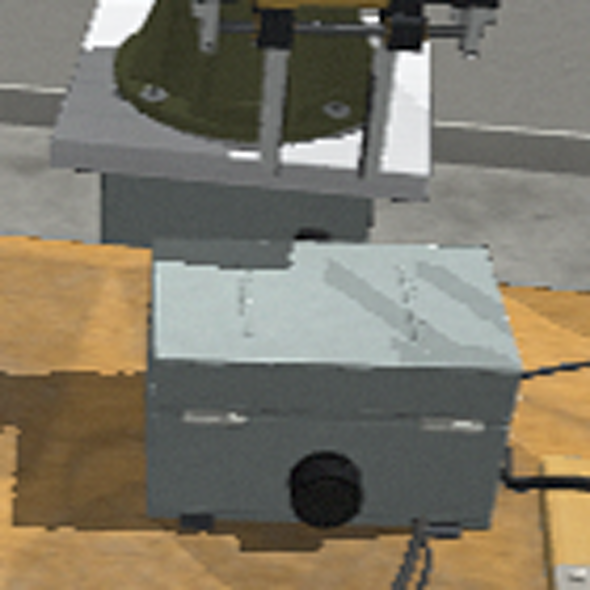

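Call:
step_arm:
  targets:
    - [0,25,-3,0,0,0]
    - [0,25,0,0,0,0]
    - [0,19,0,0,0,0]
    - [0,0,0,0,0,0]

```text
time_s: 3.05
ee_pos: [0.457, 0.0698, 0.097]
eef_rot: [-1.571, -0.0, -3.016]
force: [-0.5, 0.7, 0.7]
grip_width: 0.0518
```

Call:
step_arm:
  targets:
    - [0,0,0,0,0,0]
    - [0,0,0,0,0,0]
    - [0,0,0,0,0,0]
    - [0,0,0,0,0,0]
  gripper: -1
  squeeze: 25

```text
time_s: 3.55
ee_pos: [0.4571, 0.0692, 0.0968]
eef_rot: [-1.569, 0.001, -3.015]
force: [1.1, -9.5, 0.7]
grip_width: 0.0216
```

Run:
```python
from h import *
go([-.085,0,.095])
# arc in tool frame from grip point r0
r=np.array([-.150,.026]) # rel hinge (x,z)
p=r;th=0
for i in range(24):
    th+=1.6/24
    n=np.array([r[0]*np.cos(th)+r[1]*np.sin(th),-r[0]*np.sin(th)+r[1]*np.cos(th)]); d=1000*(n-p);p=n
    print([round(-d[0],1),round(-d[1],1)],end=' ')
```

```text
t 3.55 p [0.4571 0.0692 0.0968] F [ 1.1144 -9.4614  0.6599] w 0.0216 q [ 0.0721  0.2349  1.879  -0.0022  1.027   1.5174]
[[-0.992   0.0009  0.1263]
 [-0.1263 -0.0019 -0.992 ]
 [-0.0006 -1.      0.002 ]]
tool shift mm [ 1.7554  1.8363 -0.055 ]
turn deg [-0.1118  0.0386 -0.0366]
[np.float64(-2.1), np.float64(-9.9)] [np.float64(-2.7), np.float64(-9.8)] [np.float64(-3.4), np.float64(-9.6)] [np.float64(-4.0), np.float64(-9.3)] [np.float64(-4.6), np.float64(-9.0)] [np.float64(-5.2), np.float64(-8.7)] [np.float64(-5.8), np.float64(-8.3)] [np.float64(-6.3), np.float64(-7.9)] [np.float64(-6.8), np.float64(-7.5)] [np.float64(-7.3), np.float64(-7.0)] [np.float64(-7.8), np.float64(-6.5)] [np.float64(-8.2), np.float64(-6.0)] [np.float64(-8.6), np.float64(-5.4)] [np.float64(-8.9), np.float64(-4.9)] [np.float64(-9.2), np.float64(-4.3)] [np.float64(-9.5), np.float64(-3.6)] [np.float64(-9.7), np.float64(-3.0)] [np.float64(-9.9), np.float64(-2.3)] [np.float64(-10.0), np.float64(-1.7)] [np.float64(-10.1), np.float64(-1.0)] [np.float64(-10.1), np.float64(-0.3)] [np.float64(-10.1), np.float64(0.3)] [np.float64(-10.1), np.float64(1.0)] [np.float64(-10.0), np.float64(1.7)]
```

Call:
step_arm:
  targets:
    - [0,0,1,0,0,0]
    - [-2.1,-9.9,0,0,0,0]
    - [-2.7,-9.8,0,0,0,0]
    - [-3.4,-9.6,0,0,0,0]
    - [-4,-9.3,0,0,0,0]
    - [-4.6,-9,0,0,0,0]
    - [-5.2,-8.7,0,0,0,0]

```text
time_s: 4.42
ee_pos: [0.4789, 0.0721, 0.1533]
eef_rot: [-1.571, -0.0, -3.015]
force: [1.9, 1.7, -6.2]
grip_width: 0.0218
```

Run:
```python
from h import *
st()
c=camera("side"); cv2.imwrite(f"pics/side2.png",cv2.resize(c["pixels"][100:260,260:400,::-1],(516,590),interpolation=cv2.INTER_CUBIC))
```

```text
t 4.425 p [0.4789 0.0721 0.1533] F [ 1.8547  1.6777 -6.2265] w 0.0218 q [0.0735 0.2067 1.7654 0.0004 1.1698 1.5179]
[[-0.992  -0.0003  0.126 ]
 [-0.126   0.0003 -0.992 ]
 [ 0.0003 -1.     -0.0004]]
```

View pics/side2.png

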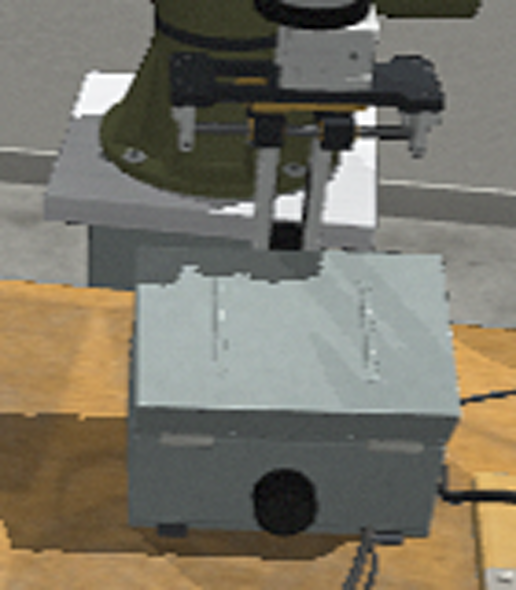

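The flap is rising (front edge lifted towards row 250 of the crop) with the handle held between the fingers; the force is about 6 N, so I continue along the arc.

Call:
step_arm:
  targets:
    - [-5.8,-8.3,0,0,0,0]
    - [-6.3,-7.9,0,0,0,0]
    - [-6.8,-7.5,0,0,0,0]
    - [-7.3,-7,0,0,0,0]
    - [-7.8,-6.5,0,0,0,0]
    - [-8.2,-6,0,0,0,0]

```text
time_s: 5.22
ee_pos: [0.5208, 0.0778, 0.1962]
eef_rot: [-1.572, -0.001, -3.015]
force: [-0.5, 7.0, -7.2]
grip_width: 0.0219
```

Call:
step_arm:
  targets:
    - [-8.6,-5.4,0,0,0,0]
    - [-8.9,-4.9,0,0,0,0]
    - [-9.2,-4.3,0,0,0,0]
    - [-9.5,-3.6,0,0,0,0]
    - [-9.7,-3,0,0,0,0]
    - [-9.9,-2.3,0,0,0,0]

```text
time_s: 5.98
ee_pos: [0.5759, 0.0854, 0.2195]
eef_rot: [-1.573, -0.001, -3.015]
force: [-2.9, 9.9, -4.7]
grip_width: 0.0219
```

Call:
step_arm:
  targets:
    - [-10,-1.7,0,0,0,0]
    - [-10.1,-1,0,0,0,0]
    - [-10.1,-0.3,0,0,0,0]
    - [-10.1,0.3,0,0,0,0]
    - [-10.1,1,0,0,0,0]
    - [-10,1.7,0,0,0,0]
    - [0,0,0,0,0,0]

```text
time_s: 6.85
ee_pos: [0.6365, 0.0938, 0.2202]
eef_rot: [-1.574, 0.001, -3.014]
force: [-0.8, 13.7, 1.2]
grip_width: 0.0217
```

Run:
```python
from h import *
st()
c=camera("side"); cv2.imwrite(f"pics/side3.png",cv2.resize(c["pixels"][100:260,260:400,::-1],(516,590),interpolation=cv2.INTER_CUBIC))
```

```text
t 6.85 p [0.6365 0.0938 0.2202] F [-0.8249 13.7193  1.249 ] w 0.0217 q [0.0883 0.5026 1.2062 0.0029 1.4317 1.5312]
[[-0.9919  0.0008  0.1271]
 [-0.1271  0.0029 -0.9919]
 [-0.0012 -1.     -0.0028]]
```

View pics/side3.png

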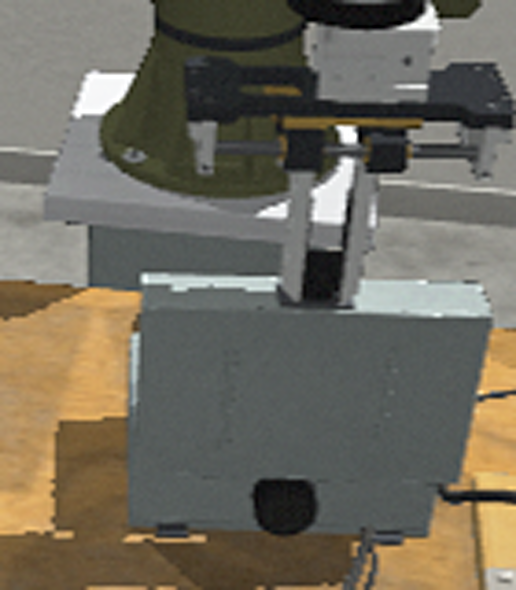

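Call:
step_arm:
  targets:
    - [0,0,-1,0,0,0]
    - [0,0,0,0,0,0]
    - [0,0,0,0,0,0]
  gripper: 0.0

```text
time_s: 7.28
ee_pos: [0.6359, 0.0924, 0.2196]
eef_rot: [-1.57, 0.0, -3.016]
force: [-0.4, 0.5, 1.4]
grip_width: 0.0459
```

Call:
step_arm:
  targets:
    - [0,-20,0,0,0,0]
    - [0,-30,0,0,0,0]
    - [25,-20,0,0,0,0]
    - [40,0,0,0,0,0]
    - [40,0,0,0,0,0]
    - [50,0,0,0,0,0]
    - [50,0,0,0,0,0]
    - [50,0,0,0,0,0]
    - [0,0,0,0,0,0]
  gripper: -0.15

```text
time_s: 8.4
ee_pos: [0.3811, 0.0604, 0.2905]
eef_rot: [-1.57, 0.003, -3.016]
force: [1.2, 0.2, -0.9]
grip_width: 0.0399
```

Run:
```python
from h import *
st()
c=camera("side"); cv2.imwrite(f"pics/side4.png",cv2.resize(c["pixels"][100:260,230:400,::-1],(627,590),interpolation=cv2.INTER_CUBIC))
c=camera("top"); cv2.imwrite(f"pics/top4.png",cv2.resize(c["pixels"][130:270,110:250,::-1],(590,590),interpolation=cv2.INTER_CUBIC))
```

```text
t 8.4 p [0.3811 0.0604 0.2905] F [ 1.1721  0.1906 -0.9305] w 0.0399 q [ 0.0622 -0.1389  1.798  -0.0002  1.4798  1.5071]
[[-0.9921  0.0027  0.1256]
 [-0.1256 -0.0001 -0.9921]
 [-0.0026 -1.      0.0004]]
```

View pics/side4.png

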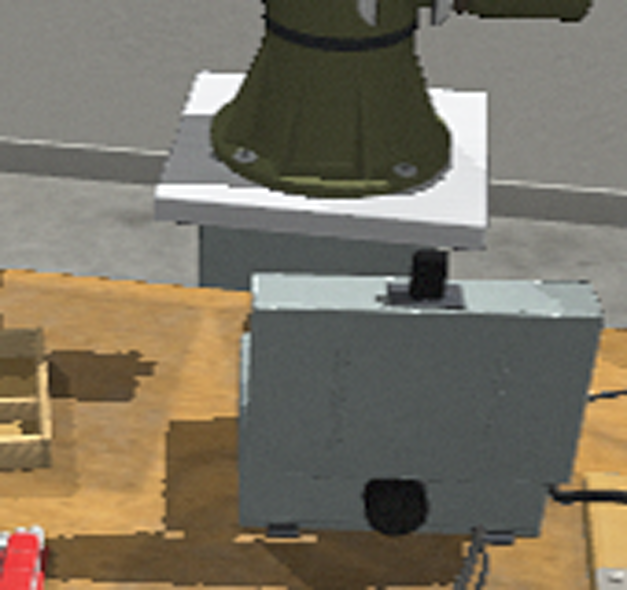

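View pics/top4.png

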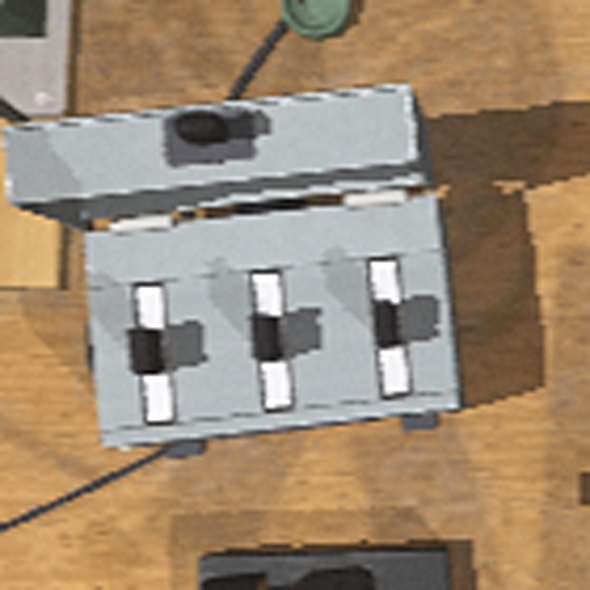

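Run:
```python
from h import *
c=camera("top"); k=590/140
P=back(c,np.array([[154.5,353],[272.2,340],[389.8,327.5]])/k+[110,130],.08)
print(P, np.linalg.norm(P[0]-P[1]),np.linalg.norm(P[1]-P[2]))
d=P[0]-P[2]; print('yaw',np.degrees(np.arctan2(-d[0],d[1])))
for y in(.07,0,-.07): print(B0+BX*-.012+BY*y)
```

```text
[[0.5173 0.1459 0.08  ]
 [0.5269 0.0766 0.08  ]
 [0.5362 0.0071 0.08  ]] 0.06989892802231913 0.07019737678928119
yaw 7.74307648300472
[0.519  0.1476 0.    ]
[0.5278 0.0782 0.    ]
[0.5366 0.0087 0.    ]
```

```bash
sed -i 's/radians(7.22)/radians(7.6)/; s/\[.5397,.0797,0\]/[.5394,.0789,0]/' h.py; python3 -c "
from h import *
go([-.012,0,.14])"
```

```text
t 8.55 p [0.3835 0.0606 0.2897] F [ 0.4918 -0.7541 -0.9226] w 0.04 q [ 0.0625 -0.1315  1.7933 -0.0001  1.4791  1.5073]
[[-0.9921  0.0007  0.1256]
 [-0.1256 -0.     -0.9921]
 [-0.0007 -1.      0.0001]]
tool shift mm [-144.8936  149.8103    1.5278]
turn deg [-0.0074 -0.3839 -0.0384]
```

Call:
step_arm:
  targets:
    - [-36,0,0,0,-0.4,0]
    - [-36,20,0.5,0,0,0]
    - [-36,30,0.5,0,0,0]
    - [-36,30,0.5,0,0,0]
    - [0,30,0,0,0,0]
    - [0,20,0,0,0,0]
    - [0,20,0,0,0,0]
    - [0,0,0,0,0,0]
    - [0,0,0,0,0,0]

```text
time_s: 9.68
ee_pos: [0.5263, 0.0781, 0.1398]
eef_rot: [-1.571, 0.0, -3.008]
force: [-0.1, 0.1, 0.1]
grip_width: 0.04
```

Run:
```python
from h import *
go([-.012,0,.088])
c=camera("top"); cv2.imwrite(f"pics/top5.png",cv2.resize(c["pixels"][130:270,110:250,::-1],(590,590),interpolation=cv2.INTER_CUBIC))
c=camera("side"); cv2.imwrite(f"pics/side5.png",cv2.resize(c["pixels"][80:240,260:400,::-1],(516,590),interpolation=cv2.INTER_CUBIC))
```

```text
t 9.675 p [0.5263 0.0781 0.1398] F [-0.0632  0.1154  0.1187] w 0.04 q [ 0.0785  0.324   1.6492 -0.      1.1682  1.5161]
[[-0.9911  0.0002  0.1328]
 [-0.1328  0.     -0.9911]
 [-0.0002 -1.      0.    ]]
tool shift mm [-1.0357 51.7991  0.963 ]
turn deg [-0.0012  0.0313 -0.012 ]
```

View pics/top5.png

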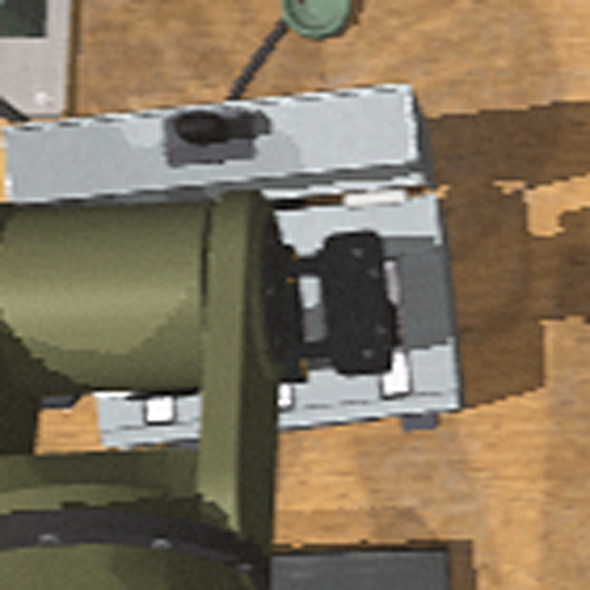

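View pics/side5.png

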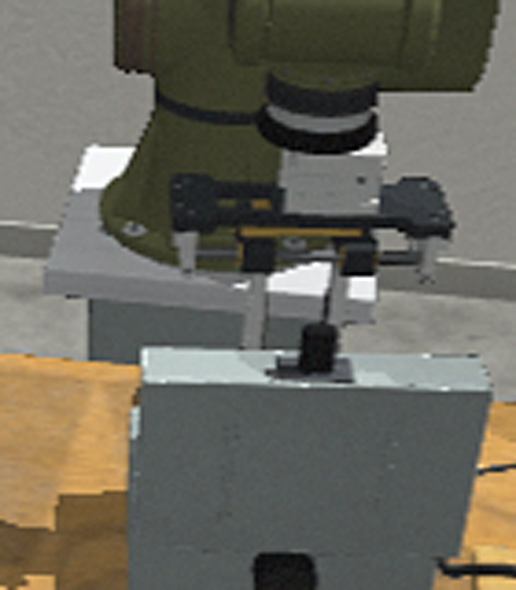

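The hand is over the middle tab, clear of the flap (flap top at row ~370 of the side crop, fingers in front of it). I descend, grip and feel.

Call:
step_arm:
  targets:
    - [-1,20,1,0,0,0]
    - [0,20,0,0,0,0]
    - [0,12,0,0,0,0]
    - [0,0,0,0,0,0]
    - [0,0,0,0,0,0]

```text
time_s: 10.4
ee_pos: [0.5273, 0.0773, 0.0883]
eef_rot: [-1.571, 0.001, -3.008]
force: [0.3, 0.4, -0.4]
grip_width: 0.0401
```

Call:
step_arm:
  targets:
    - [0,0,0,0,0,0]
    - [0,0,0,0,0,0]
    - [0,0,0,0,0,0]
    - [0,0,0,0,0,0]
    - [0,0,0,0,0,0]
  gripper: -1
  squeeze: 30

```text
time_s: 11.02
ee_pos: [0.5268, 0.0772, 0.0875]
eef_rot: [-1.571, -0.0, -3.008]
force: [-0.1, 0.1, 1.9]
grip_width: 0.0117
```

```bash
python3 -c "
from h import *
go([-.012,0,.088]);print(get_obs()['tau'])"
```

```text
t 11.025 p [0.5268 0.0772 0.0875] F [-0.0822  0.09    1.8959] w 0.0117 q [ 0.0768  0.3905  1.6936 -0.      1.0576  1.5143]
[[-0.9911 -0.      0.1329]
 [-0.1329 -0.     -0.9911]
 [ 0.     -1.      0.    ]]
tool shift mm [-0.6649 -0.5057  0.0065]
turn deg [-0.0013  0.0375  0.001 ]
[ -0.0336 -53.4905 -30.8035   0.0112  -0.1875   0.0003]
```

Call:
step_arm:
  targets:
    - [0,-4,0,0,0,0]
    - [0,-4,0,0,0,0]
    - [0,-4,0,0,0,0]
    - [0,0,0,0,0,0]
    - [0,0,0,0,0,0]

```text
time_s: 11.65
ee_pos: [0.5268, 0.0772, 0.0994]
eef_rot: [-1.571, -0.0, -3.008]
force: [0.5, -0.5, -1.3]
grip_width: 0.0116
```

Call:
step_arm:
  targets:
    - [0,0,0,0,0,0]

```text
time_s: 11.78
ee_pos: [0.5268, 0.0772, 0.0993]
eef_rot: [-1.571, -0.0, -3.008]
force: [0.0, 0.1, -0.9]
grip_width: 0.0117
```

Call:
step_arm:
  targets:
    - [0,0,0,0,0,0]

```text
time_s: 11.9
ee_pos: [0.5268, 0.0772, 0.0993]
eef_rot: [-1.571, -0.0, -3.008]
force: [-0.7, 0.3, -0.7]
grip_width: 0.012
```

Call:
step_arm:
  targets:
    - [0,0,0,0,0,0]

```text
time_s: 12.02
ee_pos: [0.5268, 0.0772, 0.0994]
eef_rot: [-1.571, -0.0, -3.008]
force: [0.3, 0.9, -0.5]
grip_width: 0.0116
```

Call:
step_arm:
  targets:
    - [0,5,0,0,0,0]
    - [0,5,0,0,0,0]
    - [0,2.5,0,0,0,0]
    - [0,0,0,0,0,0]
    - [0,0,0,0,0,0]

```text
time_s: 12.65
ee_pos: [0.527, 0.0773, 0.0875]
eef_rot: [-1.571, 0.0, -3.008]
force: [-2.9, 0.1, 7.2]
grip_width: 0.0123
```

Call:
step_arm:
  targets:
    - [0,0,0,0,0,0]
    - [0,0,0,0,0,0]
    - [0,0,0,0,0,0]
    - [0,-18,0,0,0,0]
    - [0,-25,0,0,0,0]
    - [0,-25,0,0,0,0]
    - [0,0,23,0,0,0]
    - [0,0,23,0,0,0]
    - [0,0,24,0,0,0]
    - [0,0,0,0,0,0]
    - [0,0,0,0,0,0]
  gripper: -0.15

```text
time_s: 14.02
ee_pos: [0.5361, 0.0083, 0.1549]
eef_rot: [-1.571, -0.0, -3.008]
force: [-0.4, 0.0, 1.2]
grip_width: 0.0402
```

```bash
python3 -c "
from h import *
go([-.0125,-.07,.0875])"
```

```text
t 14.025 p [0.5361 0.0083 0.1549] F [-0.4462  0.0385  1.2261] w 0.0402 q [-0.0528  0.3163  1.6218  0.0001  1.2037  1.3847]
[[-0.9911 -0.0002  0.1329]
 [-0.1329  0.0001 -0.9911]
 [ 0.0002 -1.     -0.0002]]
tool shift mm [-0.1644 67.3551  0.5152]
turn deg [0.0095 0.035  0.0115]
```

Call:
step_arm:
  targets:
    - [0,22,0.5,0,0,0]
    - [0,22,0,0,0,0]
    - [0,22,0,0,0,0]
    - [0,1,0,0,0,0]
    - [0,0,0,0,0,0]

```text
time_s: 14.65
ee_pos: [0.5366, 0.0078, 0.0887]
eef_rot: [-1.571, 0.001, -3.008]
force: [0.4, 0.5, 0.4]
grip_width: 0.0397
```

Call:
step_arm:
  targets:
    - [0,0,0,0,0,0]
    - [0,0,0,0,0,0]
    - [0,0,0,0,0,0]
    - [0,0,0,0,0,0]
    - [0,0,0,0,0,0]
  gripper: -1

```text
time_s: 15.28
ee_pos: [0.5363, 0.0074, 0.0882]
eef_rot: [-1.571, 0.0, -3.008]
force: [-1.0, -0.2, 4.3]
grip_width: 0.0121
```

Call:
step_arm:
  targets:
    - [0,-4,0,0,0,0]
    - [0,-4,0,0,0,0]
    - [0,-4,0,0,0,0]
    - [0,0,0,0,0,0]
    - [0,0,0,0,0,0]

```text
time_s: 15.9
ee_pos: [0.5362, 0.0073, 0.0998]
eef_rot: [-1.571, -0.0, -3.008]
force: [-0.0, 0.2, -4.5]
grip_width: 0.0119
```

Call:
step_arm:
  targets:
    - [0,0,0,0,0,0]

```text
time_s: 16.02
ee_pos: [0.5361, 0.0074, 0.0998]
eef_rot: [-1.571, -0.0, -3.008]
force: [-0.8, -0.4, -4.1]
grip_width: 0.0122
```

Call:
step_arm:
  targets:
    - [0,0,0,0,0,0]

```text
time_s: 16.15
ee_pos: [0.5362, 0.0074, 0.0999]
eef_rot: [-1.571, -0.0, -3.008]
force: [-0.9, -0.4, -4.1]
grip_width: 0.0121
```

Call:
step_arm:
  targets:
    - [0,0,0,0,0,0]

```text
time_s: 16.27
ee_pos: [0.5362, 0.0074, 0.0999]
eef_rot: [-1.571, -0.0, -3.008]
force: [0.2, -0.6, -4.4]
grip_width: 0.012
```

Call:
step_arm:
  targets:
    - [0,0,0,0,0,0]
    - [0,-5,0,0,0,0]
    - [0,-10,0,0,0,0]
    - [0,-15,0,0,0,0]
    - [0,-15,0,0,0,0]
    - [0,-15,0,0,0,0]
    - [0,-15,0,0,0,0]
    - [0,-15,0,0,0,0]
    - [0,-15,0,0,0,0]
    - [0,-15,0,0,0,0]
    - [0,-10,0,0,0,0]
    - [0,-5,0,0,0,0]
  squeeze: 45

```text
time_s: 17.77
ee_pos: [0.5363, 0.0074, 0.2355]
eef_rot: [-1.571, 0.0, -3.008]
force: [1.3, 0.2, -4.2]
grip_width: 0.0116
```

Call:
step_arm:
  targets:
    - [0,0,0,0,0,0]
    - [0,0,0,0,0,0]

```text
time_s: 18.02
ee_pos: [0.5361, 0.0074, 0.2344]
eef_rot: [-1.571, -0.001, -3.008]
force: [1.4, 0.4, -2.9]
grip_width: 0.0115
```

Run:
```python
from h import *
go(world=[.5225,-.229,.175])
c=camera("top"); cv2.imwrite(f"pics/top6.png",cv2.resize(c["pixels"][130:270,110:250,::-1],(590,590),interpolation=cv2.INTER_CUBIC))
c=camera("side"); cv2.imwrite(f"pics/side6.png",cv2.resize(c["pixels"][60:260,200:400,::-1],(590,590),interpolation=cv2.INTER_CUBIC))
```

```text
t 18.025 p [0.5361 0.0074 0.2344] F [ 1.4332  0.3725 -2.9344] w 0.0115 q [-0.0546  0.2481  1.519  -0.      1.3755  1.383 ]
[[-0.9911 -0.0009  0.1328]
 [-0.1328  0.     -0.9911]
 [ 0.0009 -1.     -0.0002]]
tool shift mm [ 44.778   59.4225 232.4663]
turn deg [0.0092 0.0336 0.0494]
```

View pics/top6.png

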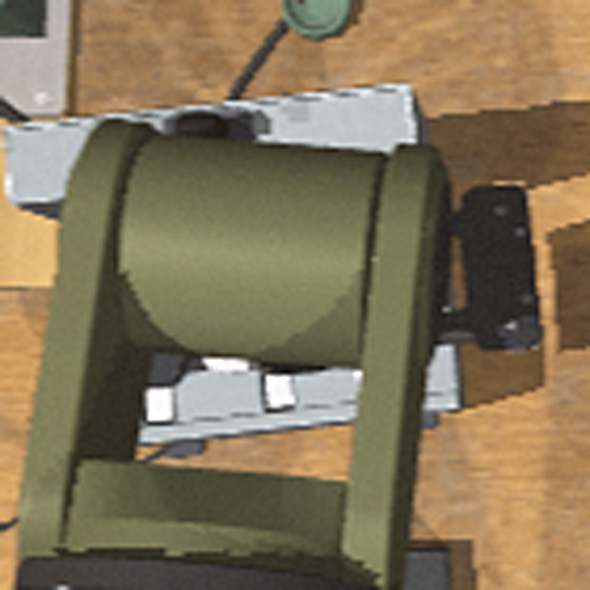

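View pics/side6.png

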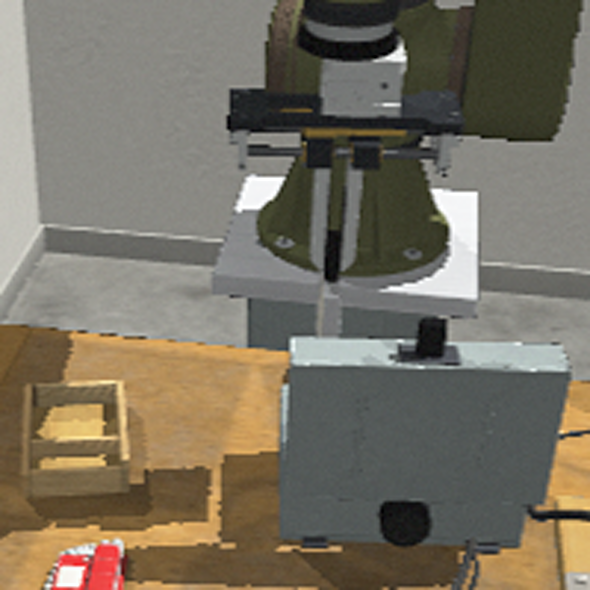

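Call:
step_arm:
  targets:
    - [1.8,0,9,0,0,0]
    - [3.7,0,19,0,0,0]
    - [4.7,0,24.5,0,0,0]
    - [4.7,0,24.5,0,0,0]
    - [4.8,0,25,0,0,0]
    - [4.8,0,25,0,0,0]
    - [4.8,0,25,0,0,0]
    - [4.8,0,25,0,0,0]
    - [4.7,0,24.5,0,0,0]
    - [3.7,0,19,0,0,0]
    - [2.3,0,12,0,0,0]
    - [0,0,0,0,0,0]

```text
time_s: 19.62
ee_pos: [0.5226, -0.2296, 0.2348]
eef_rot: [-1.571, -0.0, -3.009]
force: [-0.4, -0.3, -4.3]
grip_width: 0.0117
```

Call:
step_arm:
  targets:
    - [0,5,0,0,0,0]
    - [0,10,0,0,0,0]
    - [0,12,0,0,0,0]
    - [0,12,0,0,0,0]
    - [0,10,0,0,0,0]
    - [0,6,0,0,0,0]
    - [0,3,0,0,0,0]
    - [0,0,0,0,0,0]
    - [0,0,0,0,0,0]
    - [0,0,0,0,0,0]

```text
time_s: 20.88
ee_pos: [0.5228, -0.229, 0.1772]
eef_rot: [-1.571, 0.0, -3.008]
force: [-0.5, 0.3, -4.8]
grip_width: 0.0117
```

Run:
```python
from h import *
go(world=[.5225,-.229,.175])
c=camera("top"); cv2.imwrite(f"pics/top7.png",cv2.resize(c["pixels"][130:280,110:340,::-1],(800,522),interpolation=cv2.INTER_CUBIC))
print(get_obs()["force"],proj(c,[.5225,-.229,.1]))
c=camera("side"); cv2.imwrite(f"pics/side7.png",cv2.resize(c["pixels"][60:260,180:400,::-1],(649,590),interpolation=cv2.INTER_CUBIC))
print(get_obs()["force"],get_obs()["moment"])
```

```text
t 20.875 p [ 0.5228 -0.229   0.1772] F [-0.5256  0.3201 -4.7556] w 0.0117 q [-0.4771  0.3692  1.4959  0.      1.276   0.9604]
[[-0.9911  0.0004  0.1329]
 [-0.1329 -0.0002 -0.9911]
 [-0.0004 -1.      0.0003]]
tool shift mm [ 0.2987  2.2145 -0.0884]
turn deg [-0.0145  0.0367 -0.0213]
[ 0.3213  0.491  -3.9698] [[296.9623 215.3029]]
[-0.4685 -0.4644 -3.7019] [-0.0052  0.0224 -0.0061]
```

View pics/top7.png

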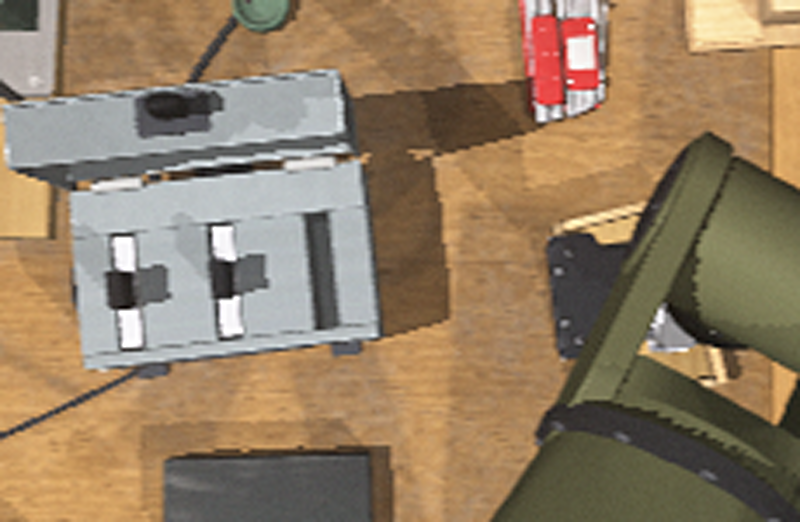

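View pics/side7.png

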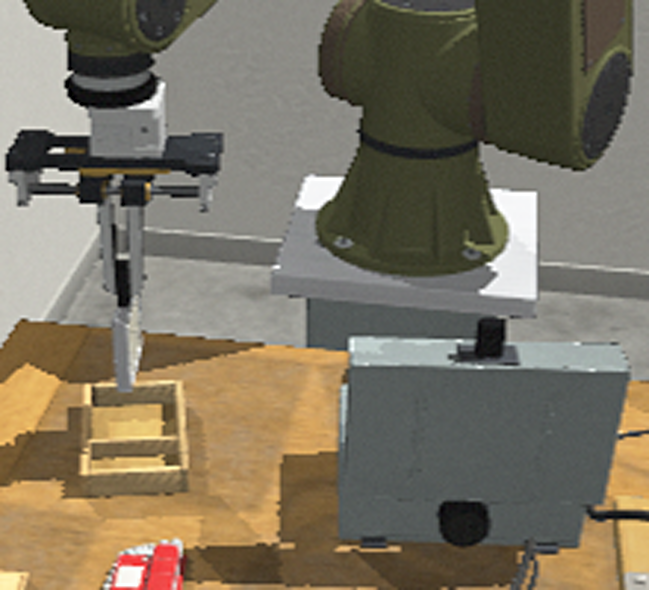

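Run:
```python
from h import *
s=camera("side")
for z in(.0965,.1705):
  for sx in(.04,-.04): print(sx,z,(proj(s,np.array([.5225,-.229,z])+BX*sx)-[180,60])*2.95)
print(st()["force"])
from station import job
job.hand_in()
```

```text
0.04 0.0965 [[121.1653 388.2792]]
-0.04 0.0965 [[132.5224 341.8072]]
0.04 0.1705 [[116.3039 318.6343]]
-0.04 0.1705 [[128.3544 274.4287]]
t 21.025 p [ 0.5228 -0.229   0.1771] F [-0.5373 -0.2292 -4.088 ] w 0.0119 q [-0.4771  0.3694  1.496   0.      1.2759  0.9604]
[[-0.9911  0.0002  0.1328]
 [-0.1328 -0.0001 -0.9911]
 [-0.0002 -1.      0.0001]]
[-0.5373 -0.2292 -4.088 ]
the job is handed in; nothing more can be done
```

The job is handed in at about 21 s. The arm is holding the heavy cartridge upright above the middle of the tray, with its underside about 95 mm above the bench and so about 67 mm above the rim.

- **Flap:** I lifted it to about 1.6 rad, and it stayed there after I let go.
- **Weighing:** The middle cartridge read about 0.9 N, so it is light. I set it back and let it go. The -y one (on the robot's right) read about 4.2 N, roughly 430 g, so that is the clogged one. I did not lift the third.
- **Drawing out:** In free air it read mostly 3.7 to 4.8 N with sensor noise, which still fits the clogged range. One reading just after the lift was 2.9 N.
- **Last pictures:** The plate's lowest corner is within a few crop pixels of where I predicted it over the tray centre. The other two cartridges look fully seated. The tray, which the arm partly hides in the top view, and the rest of the bench look unmoved.

The two cameras' estimates of the tray's centre differed by about 6 mm, and I used their mean. The sideways force at the flap handle reached about 14 N, because I had the box's yaw about 0.4° off. I corrected the yaw before gripping the cartridges.

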